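# Slide one weight out of the touching pack and load the bonding press

### The arm

A 6-joint arm with a two-finger parallel gripper is mounted at the origin on a cart in front of the work surface, level with it; the furniture and walls round the work are solid. World frame = base frame: x ahead of the robot, y to its left, z up, the work surface at z = 0. Lengths are in m, angles in rad, forces in N, time in s.
With the tool pointing down it reaches from about 0.3 to 0.775 m from the base axis. Payload 14.6 kg.
Tool frame: the origin (TCP) lies at the very end of the fingers, on their centre line; the grasp point (between the pads) lies 19 mm behind it; z points along the fingers, y is the line along which they close (so a half turn about z gives the same grasp; the last joint's range is limited). The gripper opens to 94 mm and grips with 3 to 60 N. Pads are 16 mm wide; open, the fingers measure 119 mm over their backs; the gripper's body (75 mm by 177 mm) begins 78 mm behind the grasp point.
Start: joints at [-1.294, 0.3, 1.521, -0, 1.321, -0.067], TCP at [0.185, -0.518, 0.205] pointing down, gripper open.
Joint ranges: [-3.03, 3.03], [-0.79, 2.21], [0.23, 2.52], [-1.04, 4.18], [0, 3.07], [-2.55, 2.55]. Speed limits (rad/s): [2.22, 2.22, 2.57, 3.14, 3.14, 3.14].

### API

Orientations are given as [roll, pitch, yaw] about the fixed x, y, z axes, in that order (R = Rz(yaw) Ry(pitch) Rx(roll)).
In Python, from station import ctrl gives the robot as it stands.
- The arm moves only by the tool move_arm, never from a script. Its argument "increments" is a list of rows, each a list of 7 numbers: the opening, from 0 (shut) to 1 (fully open), then the shift along the tool's x, y, z in units of 50 mm (1.0 is 50 mm), then the turn, a rotation vector about the tool's x, y, z in rad. In form: [[claw, tx, ty, tz, rx, ry, rz], ...]. A call has 1 to 20 rows; each row shifts and turns the commanded pose from where the row before left it, along the tool's axes as they then stand; what a row does not reach is not made up. A row lasts 1/10 s, in which the tool goes at most 50 mm and 8.59 degrees, less where a joint would pass 70% of its speed; a pose out of reach is approached as far as the arm can. A call is refused whole if a number of a shift passes 1 or a number of a turn 0.15, either way. A call with a gripper value outside its range is refused whole. The fingers move at their own pace and stop on an object; "force" is the grip in N (left out, the last holds). Time passes only in rows, so rows that do not move let the fingers close. It gives the time, the measured TCP pose, the force, the opening and the grip force at its end, in the units of the state.
- ctrl.get_obs(): the state, without advancing time (a new reading comes with each control period).
- ctrl.camera(name): name is "scene" or "top" or "wrist"; returns a dict with "color" (420x560x3 uint8, blue, green, red), "K" (3x3 intrinsics, pixels), "distortion" ([k1, k2, p1, p2, k3] as OpenCV has them; the pictures are not rectified), "pose" (4x4, takes a point from camera to world coordinates); the wrist camera has in their place "tool_from_camera" (4x4, takes a point from camera to tool coordinates, whose origin is the TCP and whose axes are the flange's). Camera axes: x right, y down, z forward; pixel columns grow to the right and rows downward; lengths in m; the calibration is good to about 2 mm. A picture is of the moment at which its call begins: read the wrist's pose just before it. There is no depth.
- ctrl.hand_in(): hands the job in; it is judged then, once.
Trained networks look in a picture, given as the dict that the camera call returned (one of the last four; its "shot" number tells which), for a name from the list of things; names that differ only in an ending like _2 or _b are one class to them, and where a whole thing is asked for, a point or a joint stands for the part that bears it (a point fixed in the world has none). Each returns a list of dicts, best first, with "conf" (0 to 1); they miss things now and then, are a little off and sometimes report something else, mostly with a low value. They report only what shows in the picture. A call takes as long as a camera call. They do not tell look-alikes from the thing itself.
- ctrl.cut_out(name, picture): "mask" (420x560 bool, what is visible of it) and "centre" ([row, column] in pixels, amid what is visible of it).
The state is a dict: "time_s": time; "qpos": joint angles; "joint_vel": joint speeds; "tau": joint torques, N m; "ee_pos": TCP position; "eef_rot": TCP orientation; "force": force on the tool from outside, world axes, zero at the start; "moment": the same for the moment, N m; "grip_width": finger opening in m; "grip_force": force on a finger pad.
Only numpy, scipy, OpenCV 4.12 (cv2) and the standard library are available. Lean on these libraries where they do the work, as an engineer would, in place of code of your own. Each camera call takes 0.05 s, during which the arm holds its last target. There are 200 camera calls.

### The job

The bonding press needs one of the dead weights standing packed together on the glass plate: the middle one of the front row. It is hemmed in and cannot be gripped there, so press a fingertip lightly on its top, never harder than 12 N as the glass is thin, and slide it up the tipped plate, keeping that light pressure by feel, out of the open side until it stands well clear of the rest. Do not shift the other five weights. Then pick it up and set it down gently and squarely inside the pan of the press, so that the pan goes fully down on the sample, and let go. Leave everything else on the bench alone.

Things in the scene. Friction and masses are not known exactly. Their poses are not given: they have to be found in the camera images.
- weight_tray: glass plate 190 (x) by 144 (y) mm on a low base, top 10 mm above its origin (its stiff pivot, along y, 20 mm above the bench). A fence 16 mm high shuts its back (+x) half on three sides round six touching weights, 2 rows of 3; the -x side is open, bare for 95 mm. Tipped back, front edge high, by 2.6 to 5.7 deg, and stays so: sliding out goes uphill. Thin, unyielding: bears 15 N with the weight's own 2.4; touch down at 5 mm/s
- weight_mid_center (a point): centre (12 mm above the underside) of the weight to take: middle of the front row, touching its neighbours left, right and behind. Plain steel cylinder 42 mm diameter, 24 mm high, about 0.24 kg, flat top with a shallow bore that no finger enters; 26 mm in +x of the tray's origin. Its z stands square to the glass. It slides easily on the oiled glass (friction 0.17); a fingertip pressed on its top grips several times better
- pan_floor (a point): centre of the inner floor of the press's weight pan: a round steel cup, 47 mm inside, 53 mm outside, rim 6 mm above this point, floor about 106 mm above the bench with the pan up. z up. The pan stands on a plunger in the bridge of a small two-column bonding press (base 116 by 132 mm, fixed), over a white sample carrier
- pan (a joint): travel of the pan and plunger in m: 0 raised by its spring, 0.006 fully down, foot on the sample. One weight standing in the pan (2 N or more) takes it fully down
- weight_fl: front row, left (+y of the tray): the same turned steel weight, 42 mm diameter, 24 mm high; origin at the centre of its underside, z up. To be left where it stands
- weight_fr: front row, right (-y of the tray): the same turned steel weight, 42 mm diameter, 24 mm high; origin at the centre of its underside, z up. To be left where it stands
- weight_bl: back row, left: the same turned steel weight, 42 mm diameter, 24 mm high; origin at the centre of its underside, z up. To be left where it stands
- weight_bm: back row, middle: the same turned steel weight, 42 mm diameter, 24 mm high; origin at the centre of its underside, z up. To be left where it stands
- weight_br: back row, right: the same turned steel weight, 42 mm diameter, 24 mm high; origin at the centre of its underside, z up. To be left where it stands
- carrier_a: round white sample carrier, 54 mm diameter, 20 mm high; standing right of the press, not part of the job; origin at the centre of its underside
- carrier_b: round white sample carrier, 52 mm diameter, 20 mm high; standing right of the press, not part of the job; origin at the centre of its underside
- vial_a: glass vial with black screw cap, 23 mm diameter, 53 mm high; standing right of the press, not part of the job; origin at the centre of its underside
- vial_b: glass vial with black screw cap, 23 mm diameter, 53 mm high; standing right of the press, not part of the job; origin at the centre of its underside
Not all that is in view belongs to the job. What is shaped like the part that bears weight_mid_center but purple is not meant.

How it is judged:
On the way:
1. the middle weight has been slid out of the pack and stands flat on the glass, at least 40 mm out from its place and clear of the others (x of weight_mid_center in the frame of weight_tray between -0.095 and -0.014 m and z of weight_mid_center in the frame of weight_tray below 0.0245 m and y of weight_mid_center in the frame of weight_tray between -0.06 and 0.06 m and angle between the z axis of weight_mid_center and the z axis of weight_tray, either way round below 0.06 rad), for 0.2 s.
At the end, for the whole second after the job is handed in: the weight stands at rest and flat in the pan (centre within 4 mm of the pan's, tilt under 0.06 rad, underside on the pan's floor within 2.5 mm), the pan is down by at least 5 of its 6 mm, and the other five weights are within 5 mm of where they stood (horizontal distance between weight_mid_center and pan_floor below 0.004 m and z of weight_mid_center in the frame of pan_floor between 0.0095 and 0.0145 m and angle between weight_mid_center's own z axis and vertical below 0.06 rad and value of joint pan above 0.005 m and linear speed of weight_mid below 0.01 m/s and distance of each of weight_fl, weight_fr, weight_bl, weight_bm, weight_br from where it was at the start of the episode below 0.005 m); the robot touches nothing.
It fails at once if one of the other five weights is shifted by more than 5 mm (distance of any of weight_fl, weight_fr, weight_bl, weight_bm, weight_br from where it was at the start of the episode above 0.005 m).
It fails at once if the glass plate is loaded with more than 15 N by the weight being slid or by the fingers (contact force between any of weight_mid, the fingers and weight_tray above 15 N).
It fails at once if the weight is slammed or pressed on to the press with more than 25 N (contact force between weight_mid and bonding_press above 25 N).
It fails at once if a sample carrier or vial beside the press is moved by more than 15 mm (distance of any of carrier_a, carrier_b, vial_a, vial_b from where it was at the start of the episode above 0.015 m).
It also fails if it takes over 72 s, if anything falls off the work surface, if the arm or the gripper's body presses on something with over 40 N, if the wrist force passes 120 N, or if a joint passes its speed limit or range.

## Working session

There is one attempt and no reset: what is moved stays moved. The work goes in short steps, Python scripts to look and compute and a tool call to move; the robot and the scene stay as the last step left them, time stands still between calls to the robot, and variables do not carry over. Pictures are saved under pics/ and viewed, at most 10 in all, crops included, and the job is handed in when it is done.

Besides the shell and the picture viewer there is one more tool, called after "Call:" as name(argument=value, ...), one argument or row to a line, values as JSON. move_arm: Moves the arm, as the interface text tells. Its arguments: {"type":"object","properties":{"increments":{"type":"array","items":{"type":"array","items":{"type":"number"}}},"force":{"type":"number"}},"required":["increments"]}

```bash
mkdir -p pics; cat > h.py <<'E'
import numpy as np, cv2
from station import ctrl
from scipy.spatial.transform import Rotation as R
def tool():
    o=ctrl.get_obs(); T=np.eye(4); T[:3,:3]=R.from_euler('xyz',o['eef_rot']).as_matrix(); T[:3,3]=o['ee_pos']; return T,o
def shot(name):
    T,o=tool(); c=ctrl.camera(name)
    if name=='wrist': c['pose']=T@np.array(c['tool_from_camera'])
    return c
def ray(c,rc):
    p=cv2.undistortPoints(np.array([[[rc[1],rc[0]]]],float),np.array(c['K']),np.array(c['distortion'],float))[0,0]
    P=np.array(c['pose']); return P[:3,3],P[:3,:3]@np.r_[p,1]
def at(c,rc,z):
    o,d=ray(c,rc); return o+d*(z-o[2])/d[2]
def proj(c,pts):
    Ti=np.linalg.inv(np.array(c['pose'])); r,_=cv2.Rodrigues(Ti[:3,:3])
    return cv2.projectPoints(np.array(pts,float).reshape(-1,3),r,Ti[:3,3],np.array(c['K']),np.array(c['distortion'],float))[0][:,0]
E
python3 - <<'E'
from h import *
print(ctrl.get_obs())
for n in ['top','scene']:
    c=shot(n); cv2.imwrite(f'pics/{n}1.png',c['color'])
    print(n,np.array(c['pose'])[:3].round(3).tolist())
    for k,z in [('weight_tray',.03),('weight_mid_center',.055),('pan_floor',.11),('carrier_a',.02),('vial_a',.05)]:
        for d in ctrl.cut_out(k,c)[:7]: print(k,round(d['conf'],2),np.round(d['centre']),d['mask'].sum(),at(c,d['centre'],z).round(3))
E
```

```text
{'time_s': 0.0, 'qpos': array([-1.29361100e+00,  3.00455558e-01,  1.52157813e+00, -1.18105366e-05,
        1.32070414e+00, -6.65778633e-02]), 'joint_vel': array([-0.00300458,  0.00053905, -0.00145989,  0.00201703,  0.0018706 ,
       -0.00032177]), 'tau': array([-8.24184899e-04, -5.31809700e+01, -3.52742529e+01,  7.08520389e-02,
        2.44246615e-02, -1.02169881e-04]), 'ee_pos': array([ 0.18530152, -0.51756557,  0.20489611]), 'eef_rot': array([-3.14044926e+00, -6.47725350e-05,  3.43766083e-01]), 'force': array([-0.24604532,  0.12506018,  0.32398015]), 'moment': array([ 0.03112821, -0.01517262,  0.01060816]), 'grip_force': 0.0, 'grip_width': 0.09394955282186222}
top [[0.016, -0.995, 0.103, 0.381], [-1.0, -0.018, -0.019, 0.032], [0.02, -0.103, -0.994, 1.515]]
weight_tray 0.84 [213. 185.] 1701 [0.504 0.282 0.03 ]
weight_tray 0.54 [192. 166.] 146 [0.568 0.342 0.03 ]
weight_mid_center 0.72 [177. 139.] 177 [0.613 0.422 0.055]
weight_mid_center 0.71 [191. 181.] 161 [0.571 0.292 0.055]
pan_floor 0.55 [238. 335.] 221 [ 0.432 -0.177  0.11 ]
pan_floor 0.42 [174. 193.] 181 [0.615 0.248 0.11 ]
carrier_a 0.71 [234. 394.] 200 [ 0.452 -0.377  0.02 ]
carrier_a 0.56 [231. 375.] 222 [ 0.46  -0.318  0.02 ]
vial_a 0.64 [195. 389.] 66 [ 0.572 -0.357  0.05 ]
vial_a 0.57 [202. 380.] 56 [ 0.546 -0.328  0.05 ]
vial_a 0.35 [210. 185.] 1751 [0.512 0.28  0.05 ]
scene [[0.837, -0.365, 0.408, 0.038], [-0.547, -0.574, 0.609, -0.738], [0.012, -0.733, -0.68, 0.938]]
weight_tray 0.66 [188. 228.] 866 [0.515 0.273 0.03 ]
weight_mid_center 0.6 [176. 239.] 127 [0.568 0.283 0.055]
pan_floor 0.78 [265. 282.] 244 [ 0.44  -0.176  0.11 ]
carrier_a 0.7 [343. 331.] 363 [ 0.446 -0.392  0.02 ]
vial_a 0.69 [312. 365.] 152 [ 0.562 -0.385  0.05 ]
vial_a 0.66 [305. 348.] 122 [ 0.54  -0.341  0.05 ]
```

```bash
python3 - <<'E'
import cv2,numpy as np
a=cv2.imread('pics/top1.png')[140:280,90:420]; a=cv2.resize(a,None,fx=2.4,fy=2.4,interpolation=2)
cv2.imwrite('pics/topc.png',a[:, :])
E
```

```text
(no output)
```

View pics/topc.png

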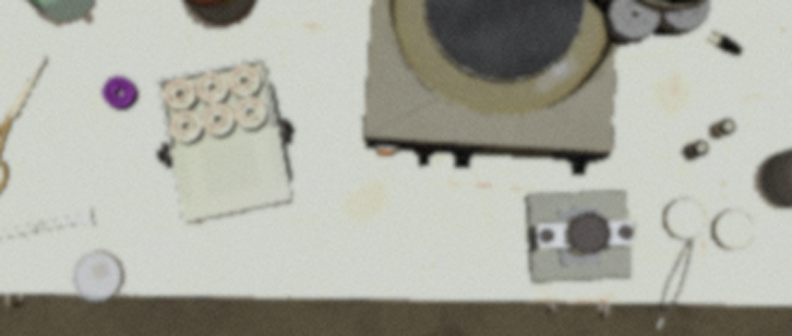

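Candidates (full-image row, col): purple ring at (178,140), which is the decoy; six pale weights at rows 176–192, cols 165–195. The target is the front-row middle weight at about (190,181). The tray is yawed about +0.2 rad. I'll move over it for a close look.

Call:
move_arm(
  increments=[
    [1,0.5,-0.637,-0.1,0,0,0],
    [1,0.5,-0.637,-0.1,0,0,0],
    [1,0.5,-0.637,-0.1,0,0,0],
    [1,0.5,-0.637,-0.1,0,0,0],
    [1,0.5,-0.637,-0.1,0,0,0],
    [1,0.5,-0.637,-0.1,0,0,0],
    [1,0.5,-0.637,-0.1,0,0,0],
    [1,0.5,-0.637,-0.1,0,0,0],
    [1,0.5,-0.637,-0.1,0,0,0],
    [1,0.5,-0.637,-0.1,0,0,0],
    [1,0.5,-0.637,-0.1,0,0,0],
    [1,0.5,-0.637,-0.1,0,0,0],
    [1,0.5,-0.637,-0.1,0,0,0],
    [1,0.5,-0.637,-0.1,0,0,0],
    [1,0.5,-0.637,-0.1,0,0,0],
    [1,0.5,-0.637,-0.1,0,0,0],
    [1,0.5,-0.637,-0.1,0,0,0],
    [1,0.5,-0.637,-0.1,0,0,0],
    [1,0.5,-0.637,-0.1,0,0,0],
    [1,0.5,-0.637,-0.1,0,0,0],
  ],
)

```text
time_s: 2.6
ee_pos: [0.4416, 0.2523, 0.3057]
eef_rot: [-3.142, -0.0, 0.344]
force: [0.4, -1.9, 0.2]
grip_width: 0.0943
grip_force: 0.0
```

```bash
python3 - <<'E'
from h import *
c=shot('wrist'); cv2.imwrite('pics/w1.png',c['color']); print(np.array(c['tool_from_camera']).round(3).tolist(), np.array(c['pose']).round(3).tolist())
for k,z in [('weight_tray',.03),('weight_mid_center',.055)]:
    for d in ctrl.cut_out(k,c)[:7]: print(k,round(d['conf'],2),np.round(d['centre']),d['mask'].sum(),at(c,d['centre'],z).round(4))
E
```

```text
[[0.0, -0.962, -0.274, 0.08], [1.0, 0.0, -0.0, 0.001], [0.0, -0.274, 0.962, -0.178], [0.0, 0.0, 0.0, 1.0]] [[0.337, -0.905, -0.257, 0.517], [-0.941, -0.325, -0.092, 0.278], [-0.0, 0.273, -0.962, 0.483], [0.0, 0.0, 0.0, 1.0]]
weight_tray 0.83 [118. 279.] 8814 [0.5237 0.2823 0.03  ]
weight_mid_center 0.97 [ 74. 286.] 913 [0.5777 0.2923 0.055 ]
weight_mid_center 0.74 [ 15. 200.] 965 [0.6047 0.4164 0.055 ]
weight_mid_center 0.46 [ 38. 287.] 1011 [0.6183 0.3051 0.055 ]
```

View pics/w1.png

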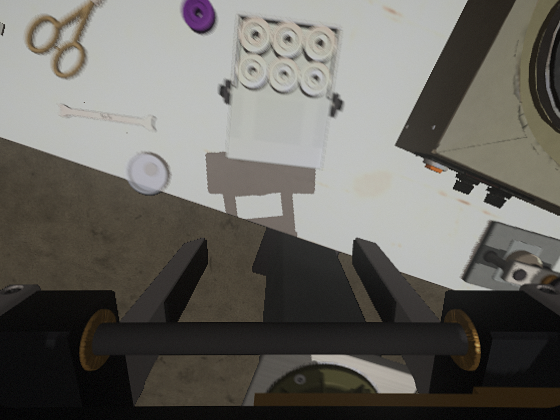

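Target is at (74,286): front row middle, with the purple decoy at (13,199). Moving closer and squaring up with the tray.

Call:
move_arm(
  increments=[
    [0,0.25,0,0.45,0,0,0.03],
    [0,0.25,0,0.45,0,0,0.03],
    [0,0.25,0,0.45,0,0,0.03],
    [0,0.25,0,0.45,0,0,0.025],
    [0,0,0,0,0,0,0],
    [0,0,0,0,0,0,0],
    [0,0,0,0,0,0,0],
  ],
)

```text
time_s: 3.45
ee_pos: [0.4892, 0.2649, 0.2171]
eef_rot: [-3.141, -0.002, 0.229]
force: [0.8, -0.6, 0.3]
grip_width: 0.0417
grip_force: 0.0
```

```bash
python3 - <<'E'
from h import *
c=shot('wrist'); cv2.imwrite('pics/w2.png',c['color']); np.savez('w2.npz',**{k:np.array(c[k]) for k in ['K','distortion','pose']})
for k,z in [('weight_tray',.03),('weight_mid_center',.055),('weight_fl',.055)]:
    for d in ctrl.cut_out(k,c)[:9]: print(k,round(d['conf'],2),np.round(d['centre'],1),d['mask'].sum(),at(c,d['centre'],z).round(4))
cv2.imwrite('pics/w2c.png',cv2.resize(c['color'][0:260,130:430],None,fx=2.3,fy=2.3,interpolation=2))
E
```

```text
weight_tray 0.77 [155.5 272.8] 12771 [0.5286 0.2821 0.03  ]
weight_mid_center 0.75 [109.9 269.4] 1165 [0.5779 0.2965 0.055 ]
weight_fl 0.6 [110.4 232.2] 1286 [0.5682 0.3355 0.055 ]
```

View pics/w2c.png

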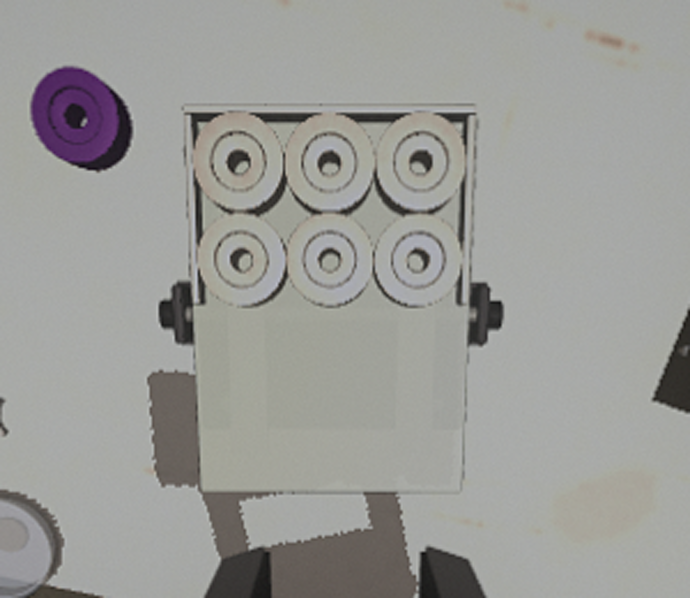

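The crop shows the target ring at crop (330,260), i.e. image (113,273), with the glass front corners at crop (203,491) and (462,491). Fitting the tray pose from these.

```bash
cat > fit.py <<'E'
from h import *
from scipy.optimize import least_squares
c=dict(np.load('w2.npz'))
cr=np.array([(238,160),(330,162),(421,161),(243,260),(330,260),(417,260),(203,491),(462,491)],float)
px=(cr+.5)/2.3-.5+[130,0]
L=np.array([(68,42,34),(68,0,34),(68,-42,34),(26,42,34),(26,0,34),(26,-42,34),(-95,72,10),(-95,-72,10)])/1e3
def Tr(p):
    T=np.eye(4); T[:3,:3]=R.from_euler('zy',[p[2],p[3]]).as_matrix(); T[:3,3]=[p[0],p[1],.02]; return T
def f(p): T=Tr(p); return (proj(c,L@T[:3,:3].T+T[:3,3])-px).ravel()
s=least_squares(f,[.54,.28,.23,.07]); p=s.x
print(p.round(4),np.degrees(p[2:]).round(2)); print(f(p).reshape(-1,2).round(1).tolist())
s2=least_squares(lambda q: f(q[:4])-0*q[4] if False else (lambda T:(proj(c,L@T[:3,:3].T+T[:3,3]+[0,0,q[4]])-px).ravel())(Tr(q)),list(p)+[0.]); print('freez',s2.x.round(4),s2.cost,s.cost)
T=Tr(p); print('top centre',(T@[.026,0,.034,1]).round(4),'dest',(T@[-.034,0,.034,1]).round(4))
np.save('tray.npy',T)
E
python3 fit.py
```

```text
[0.5509 0.286  0.2292 0.0059] [13.13  0.34]
[[-0.3, 0.9], [-0.2, 0.1], [0.4, 0.5], [-0.8, -0.4], [0.1, -0.4], [0.9, -0.4], [-0.4, -0.2], [0.2, -0.2]]
freez [ 5.508e-01  2.860e-01  2.293e-01  8.700e-03 -5.000e-04] 1.6346067839892715 1.6524423817886387
top centre [0.5764 0.2919 0.0539 1.    ] dest [0.518  0.2782 0.0542 1.    ]
```

Call:
move_arm(
  increments=[
    [0,0.3,-0.022,0.45,0,0,0],
    [0,0.3,-0.022,0.45,0,0,0],
    [0,0.3,-0.022,0.45,0,0,0],
    [0,0.3,-0.022,0.45,0,0,0],
    [0,0.3,-0.022,0.45,0,0,0],
    [0,0.3,-0.02,0.45,0,-0.035,0],
    [0,0,0,0,0,-0.035,0],
    [0,0,0,0,0,0,0],
    [0,0,0,0,0,0,0],
    [0,0,0,0,0,0,0],
  ],
)

```text
time_s: 4.65
ee_pos: [0.5753, 0.2921, 0.0814]
eef_rot: [-3.141, 0.068, 0.229]
force: [-0.2, 0.1, 0.6]
grip_width: 0.0005
grip_force: 0.0
```

```bash
cat > w3.py <<'E'
from h import *
c=dict(np.load('w2.npz')); px=(np.array([260,330])+.5)/2.3-.5+[0,130]
for z in(.051,.053): print(at(c,px,z).round(4))
T,o=tool(); print(o['ee_pos'],o['eef_rot'],o['force'],o['grip_width'])
c=shot('wrist'); cv2.imwrite('pics/w3.png',c['color'])
E
python3 w3.py
```

```text
[0.5761 0.2919 0.051 ]
[0.576  0.2919 0.053 ]
[0.57533746 0.29205771 0.08135656] [-3.14138789  0.06809698  0.22906257] [-0.20923226  0.05226034  0.57975715] 0.0004878824924593162
```

View pics/w3.png

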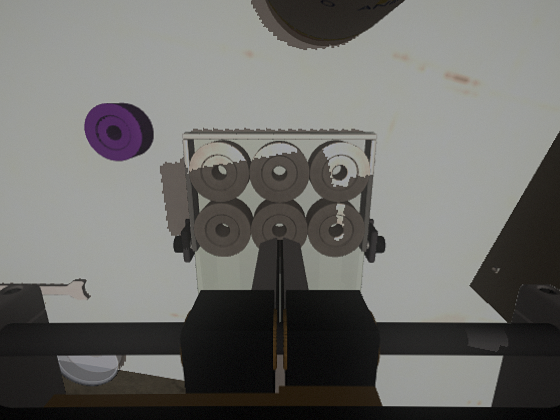

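Fingers are centred over the middle front weight (tips near image (240,279)), clear of the purple decoy at (131,115). Descending.

Call:
move_arm(
  increments=[
    [0,0.02,0,0.2,0,0,0],
    [0,0.02,0,0.2,0,0,0],
    [0,0,0,0.06,0,0,0],
    [0,0,0,0.01,0,0,0],
    [0,0,0,0.01,0,0,0],
    [0,0,0,0.01,0,0,0],
    [0,0,0,0.01,0,0,0],
    [0,0,0,0,0,0,0],
    [0,0,0,0,0,0,0],
  ],
)

```text
time_s: 5.6
ee_pos: [0.5756, 0.292, 0.0555]
eef_rot: [-3.142, 0.07, 0.229]
force: [-0.4, 0.1, 0.9]
grip_width: 0.0007
grip_force: 0.0
```

Call:
move_arm(
  increments=[
    [0,0,0,0.01,0,0,0],
    [0,0,0,0.01,0,0,0],
    [0,0,0,0.01,0,0,0],
    [0,0,0,0,0,0,0],
  ],
)

```text
time_s: 6.0
ee_pos: [0.5754, 0.2919, 0.0538]
eef_rot: [-3.142, 0.07, 0.229]
force: [0.0, 0.3, -0.0]
grip_width: 0.0002
grip_force: 0.0
```

Call:
move_arm(
  increments=[
    [0,0,0,0.008,0,0,0],
    [0,0,0,0.008,0,0,0],
    [0,0,0,0,0,0,0],
  ],
)

```text
time_s: 6.3
ee_pos: [0.5754, 0.2919, 0.053]
eef_rot: [3.142, 0.07, 0.229]
force: [-0.7, 0.1, 0.3]
grip_width: 0.0003
grip_force: 0.0
```

Call:
move_arm(
  increments=[
    [0,0,0,0.008,0,0,0],
    [0,0,0,0.008,0,0,0],
    [0,0,0,0,0,0,0],
  ],
)

```text
time_s: 6.6
ee_pos: [0.5755, 0.292, 0.0525]
eef_rot: [-3.142, 0.07, 0.229]
force: [-1.2, 0.4, 1.5]
grip_width: 0.0003
grip_force: 0.8
```

Call:
move_arm(
  increments=[
    [0,0,0,0.004,0,0,0],
    [0,0,0,0,0,0,0],
    [0,0,0,0,0,0,0],
  ],
)

```text
time_s: 6.9
ee_pos: [0.5755, 0.292, 0.0524]
eef_rot: [-3.142, 0.069, 0.229]
force: [-0.3, -0.5, 4.9]
grip_width: 0.0004
grip_force: 2.4
```

Call:
move_arm(
  increments=[
    [0,0,0,0.004,0,0,0],
    [0,0,0,0,0,0,0],
    [0,0,0,0,0,0,0],
  ],
)

```text
time_s: 7.2
ee_pos: [0.5756, 0.292, 0.0524]
eef_rot: [-3.141, 0.069, 0.229]
force: [-0.9, -1.0, 6.1]
grip_width: 0.0006
grip_force: 3.1
```

Call:
move_arm(
  increments=[
    [0,-0.01,0,0,0,0,0],
    [0,-0.01,0,0,0,0,0],
    [0,-0.02,0,0,0,0,0],
    [0,-0.02,0,0,0,0,0],
    [0,-0.02,0,0,0,0,0],
    [0,-0.02,0,0,0,0,0],
  ],
)

```text
time_s: 7.8
ee_pos: [0.5709, 0.2909, 0.0526]
eef_rot: [-3.141, 0.069, 0.229]
force: [0.3, -0.4, 5.2]
grip_width: 0.0004
grip_force: 2.5
```

Call:
move_arm(
  increments=[
    [0,-0.02,0,0.001,0,0,0],
    [0,-0.02,0,0,0,0,0],
    [0,-0.02,0,0.001,0,0,0],
    [0,-0.02,0,0,0,0,0],
    [0,-0.02,0,0.001,0,0,0],
    [0,-0.02,0,0,0,0,0],
    [0,-0.02,0,0.001,0,0,0],
  ],
)

```text
time_s: 8.5
ee_pos: [0.5641, 0.2893, 0.053]
eef_rot: [-3.141, 0.068, 0.229]
force: [2.4, -0.3, 4.2]
grip_width: 0.0004
grip_force: 2.9
```

```bash
python3 - <<'E'
from h import *
T,o=tool(); print(o['force'],o['moment'])
c=shot('wrist'); cv2.imwrite('pics/w4.png',cv2.resize(c['color'][90:330,130:430],None,fx=2.3,fy=2.3))
print(ctrl.get_obs()['force'])
E
```

```text
[ 2.40088637 -0.27133267  4.20815798] [ 0.06693911 -0.37486449 -0.04415385]
[0.96671206 0.59077666 5.10380836]
```

View pics/w4.png

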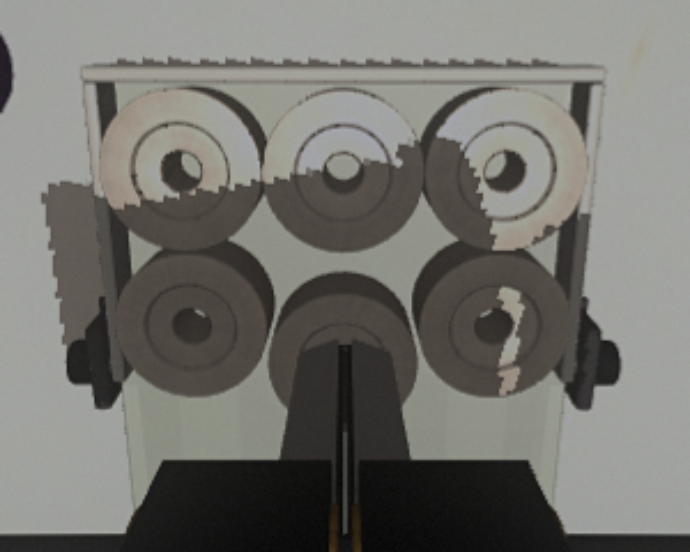

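The middle weight moved about 11 mm with the finger (now at crop (343,350)), and the neighbours stand still.

Call:
move_arm(
  increments=[
    [0,-0.02,0,0.002,0,0,0],
    [0,-0.02,0,0.001,0,0,0],
    [0,-0.02,0,0,0,0,0],
    [0,-0.02,0,0.001,0,0,0],
    [0,-0.02,0,0,0,0,0],
    [0,-0.02,0,0.001,0,0,0],
    [0,-0.02,0,0,0,0,0],
    [0,-0.02,0,0.001,0,0,0],
    [0,-0.02,0,0,0,0,0],
    [0,-0.02,0,0.001,0,0,0],
  ],
)

```text
time_s: 9.55
ee_pos: [0.5546, 0.2872, 0.0536]
eef_rot: [-3.141, 0.068, 0.229]
force: [1.3, 1.4, 5.9]
grip_width: 0.0005
grip_force: 3.5
```

Call:
move_arm(
  increments=[
    [0,-0.02,0,0.001,0,0,0],
    [0,-0.02,0,0,0,0,0],
    [0,-0.02,0,0.001,0,0,0],
    [0,-0.02,0,0,0,0,0],
    [0,-0.02,0,0.001,0,0,0],
    [0,-0.02,0,0,0,0,0],
    [0,-0.02,0,0.001,0,0,0],
    [0,-0.02,0,0,0,0,0],
  ],
)

```text
time_s: 10.35
ee_pos: [0.5469, 0.2854, 0.054]
eef_rot: [-3.141, 0.068, 0.229]
force: [2.4, -1.1, 7.1]
grip_width: 0.0005
grip_force: 3.7
```

Call:
move_arm(
  increments=[
    [0,-0.02,0,0,0,0,0],
    [0,-0.02,0,0,0,0,0],
    [0,-0.02,0,0,0,0,0],
    [0,-0.02,0,0.001,0,0,0],
    [0,-0.02,0,0,0,0,0],
    [0,-0.02,0,0,0,0,0],
    [0,-0.02,0,0.001,0,0,0],
    [0,-0.02,0,0,0,0,0],
    [0,-0.02,0,0,0,0,0],
    [0,-0.02,0,0.001,0,0,0],
  ],
)

```text
time_s: 11.35
ee_pos: [0.5372, 0.2831, 0.0546]
eef_rot: [-3.141, 0.068, 0.229]
force: [2.5, 0.3, 8.2]
grip_width: 0.0004
grip_force: 3.9
```

Call:
move_arm(
  increments=[
    [0,-0.02,0,0,0,0,0],
    [0,-0.02,0,0.001,0,0,0],
    [0,-0.02,0,0,0,0,0],
    [0,-0.02,0,0,0,0,0],
    [0,-0.02,0,0.001,0,0,0],
    [0,-0.02,0,0,0,0,0],
    [0,-0.02,0,0,0,0,0],
    [0,-0.02,0,0.001,0,0,0],
  ],
)

```text
time_s: 12.15
ee_pos: [0.5294, 0.2813, 0.0551]
eef_rot: [-3.141, 0.067, 0.229]
force: [3.4, 0.6, 7.7]
grip_width: 0.0005
grip_force: 4.1
```

Call:
move_arm(
  increments=[
    [0,-0.02,0,-0.001,0,0,0],
    [0,-0.02,0,-0.001,0,0,0],
    [0,-0.02,0,0,0,0,0],
    [0,-0.02,0,0,0,0,0],
    [0,-0.02,0,0.001,0,0,0],
    [0,-0.02,0,0,0,0,0],
    [0,-0.02,0,0,0,0,0],
    [0,-0.02,0,0.001,0,0,0],
    [0,-0.02,0,0,0,0,0],
    [0,-0.02,0,0,0,0,0],
    [0,-0.02,0,0.001,0,0,0],
    [0,-0.02,0,0,0,0,0],
    [0,-0.02,0,0,0,0,0],
    [0,-0.02,0,0.001,0,0,0],
  ],
)

```text
time_s: 13.55
ee_pos: [0.5158, 0.2782, 0.0559]
eef_rot: [-3.141, 0.068, 0.229]
force: [1.7, 0.2, 7.4]
grip_width: 0.0001
grip_force: 4.0
```

Call:
move_arm(
  increments=[
    [0,0,0,-0.01,0,0,0],
    [0,0,0,-0.02,0,0,0],
    [0,0,0,-0.1,0,0,0],
    [0,0,0,-0.3,0,0,0],
    [0.9,0,0,-0.4,0,0,0],
    [0.9,-0.3,0,-0.3,0,0,0],
    [0.9,-0.3,0,-0.3,0,0,0],
    [0.9,0,0,0,0,0,0],
    [0.9,0,0,0,0,0,0],
  ],
)

```text
time_s: 14.45
ee_pos: [0.4912, 0.2723, 0.129]
eef_rot: [-3.141, 0.069, 0.229]
force: [0.3, -0.2, 0.2]
grip_width: 0.0372
grip_force: 0.0
```

```bash
python3 - <<'E'
from h import *
T,o=tool(); print(o['force'],o['ee_pos'],o['eef_rot'])
c=shot('wrist'); cv2.imwrite('pics/w5.png',c['color']); np.savez('w5.npz',**{k:np.array(c[k]) for k in ['K','distortion','pose']})
for d in ctrl.cut_out('weight_mid_center',c)[:9]: print(round(d['conf'],2),np.round(d['centre'],1),d['mask'].sum(),at(c,d['centre'],.054).round(4))
E
```

```text
[ 0.28457522 -0.24972284  0.15065903] [0.49115632 0.27232973 0.12895594] [-3.14139417  0.0689818   0.22886887]
0.87 [182.8 278.9] 1991 [0.5162 0.2782 0.054 ]
0.67 [ 23.6 127.8] 2591 [0.6057 0.4097 0.054 ]
```

View pics/w5.png

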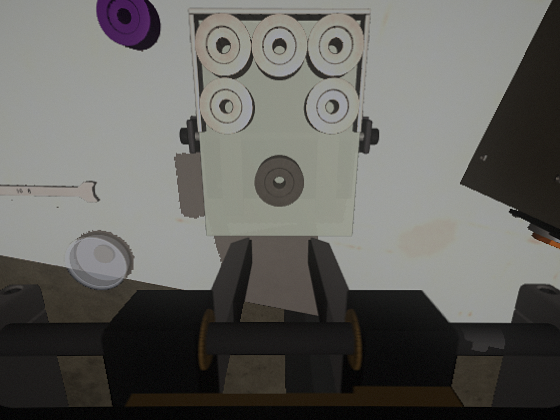

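The target stands alone at (181,279), upright, about 60 mm out; the five others sit in place. I'll grasp it about 9.5 mm above its underside so the fingers stay clear of the pan's rim later.

Call:
move_arm(
  increments=[
    [0.85,0.2,0,0,0,0.012,0],
    [0.85,0.2,0,0,0,0,0],
    [0.85,0.208,0,0.1,0,0,0],
    [0.85,0,0,0.2,0,0,0],
    [0.85,0,0,0.3,0,0,0],
    [0.85,0,0,0.3,0,0,0],
    [0.85,0,0,0.3,0,0,0],
    [0.85,0,0,0.2,0,0,0],
    [0.85,0,0,0.15,0,0,0],
    [0.85,0,0,0.1,0,0,0],
    [0.85,0,0,0.066,0,0,0],
    [0.85,0,0,0,0,0,0],
  ],
)

```text
time_s: 15.75
ee_pos: [0.5154, 0.278, 0.0408]
eef_rot: [-3.142, 0.058, 0.229]
force: [-1.1, -0.3, 0.0]
grip_width: 0.0797
grip_force: 0.0
```

Call:
move_arm(
  increments=[
    [0.35,0,0,0,0,0,0],
    [0.35,0,0,0,0,0,0],
    [0.35,0,0,0,0,0,0],
    [0.35,0,0,0,0,0,0],
    [0.35,0,0,0,0,0,0],
    [0.35,0,0,0,0,0,0],
  ],
  force=8,
)

```text
time_s: 16.35
ee_pos: [0.5155, 0.278, 0.041]
eef_rot: [-3.142, 0.058, 0.229]
force: [-0.5, -0.3, 0.8]
grip_width: 0.0414
grip_force: 8.0
```

Call:
move_arm(
  increments=[
    [0,0,0,0,0,0,0],
    [0,0,0,0,0,0,0],
    [0,0,0,-0.02,0,0,0],
    [0,0,0,-0.05,0,0,0],
    [0,0,0,-0.1,0,0,0],
    [0,0,0,-0.3,0,0,0],
    [0,0,0,-0.6,0,0.029,0],
    [0,0,0,-0.7,0,0.029,0],
    [0,0,0,-0.7,0,0,0],
    [0,0,0,-0.7,0,0,0],
    [0,0,0,-0.6,0,0,0],
    [0,0,0,-0.3,0,0,0],
    [0,0,0,0,0,0,0],
    [0,0,0,0,0,0,0],
  ],
  force=25,
)

```text
time_s: 17.75
ee_pos: [0.5192, 0.2788, 0.2442]
eef_rot: [3.142, 0.0, 0.229]
force: [-0.5, -0.7, -2.8]
grip_width: 0.0416
grip_force: 25.0
```

Call:
move_arm(
  increments=[
    [0,-0.2,0.25,0,0,0,0],
    [0,-0.34,0.49,0,0,0,0],
    [0,-0.34,0.49,0,0,0,0],
    [0,-0.34,0.49,0,0,0,0],
    [0,-0.34,0.49,0,0,0,0],
    [0,-0.34,0.49,0,0,0,0],
    [0,-0.34,0.49,0,0,0,0],
    [0,-0.34,0.49,0,0,0,0],
    [0,-0.34,0.49,0,0,0,0],
    [0,-0.34,0.49,0,0,0,0],
    [0,-0.34,0.49,0,0,0,0],
    [0,-0.34,0.49,0,0,0,0],
    [0,-0.34,0.49,0,0,0,0],
    [0,-0.34,0.49,0,0,0,0],
    [0,-0.34,0.49,0,0,0,0],
    [0,-0.34,0.49,0,0,0,0],
    [0,-0.2,0.3,0,0,0,0],
    [0,0,0,0,0,0,0],
    [0,0,0,0,0,0,0],
    [0,0,0,0,0,0,0],
  ],
)

```text
time_s: 19.75
ee_pos: [0.3413, -0.1675, 0.244]
eef_rot: [-3.141, 0.0, 0.229]
force: [-0.2, -0.1, -2.4]
grip_width: 0.0414
grip_force: 25.0
```

```bash
python3 - <<'E'
from h import *
T,o=tool(); print(o['force'],o['ee_pos'],o['eef_rot'])
c=shot('wrist'); cv2.imwrite('pics/w6.png',c['color']); np.savez('w6.npz',**{k:np.array(c[k]) for k in ['K','distortion','pose']})
for d in ctrl.cut_out('pan_floor',c)[:9]: print(round(d['conf'],2),np.round(d['centre'],1),d['mask'].sum(),at(c,d['centre'],.108).round(4))
E
```

```text
[-0.17470219 -0.05804151 -2.38243281] [ 0.34133097 -0.16745884  0.24396112] [-3.14093841e+00  4.57965590e-04  2.29495096e-01]
0.59 [114.  314.8] 2297 [ 0.4354 -0.1821  0.108 ]
```

View pics/w6.png

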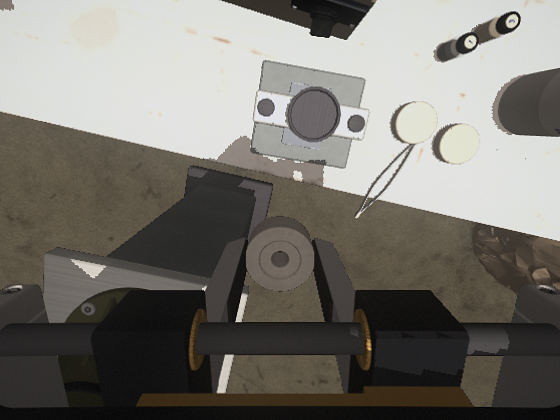

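Weight held at (259,280), pan at (114,314), bridge screws at (107,266) and (123,356) beside the pan. Checking heights around the press from the side view, plus pan and weight centres.

```bash
python3 - <<'E'
from h import *
T,o=tool()
c=shot('wrist')
for n,z in [('pan_floor',.112),('weight_mid_center',None)]:
    for d in ctrl.cut_out(n,c)[:2]:
        m=d['mask'].astype(np.uint8); k=max(cv2.findContours(m,0,1)[0],key=len)
        e=cv2.fitEllipse(cv2.convexHull(k)); zz=z or T[2,3]+.0145
        print(n,d['conf'],e,at(c,(e[0][1],e[0][0]),zz).round(4))
        cv2.imwrite(f'pics/m_{n}.png',m*255)
print(at(c,(259,280),T[2,3]+.0145).round(4),T[:3,3])
# pan circle by Hough
g=cv2.cvtColor(c['color'],cv2.COLOR_BGR2GRAY)
for (x0,y0,x1,y1,z) in [(270,70,360,160,.112),(235,205,325,300,T[2,3]+.0145)]:
    h=cv2.HoughCircles(cv2.resize(g[y0:y1,x0:x1],None,fx=4,fy=4,interpolation=2),cv2.HOUGH_GRADIENT,1.5,40,param1=120,param2=40,minRadius=70,maxRadius=150)
    if h is not None:
        for q in h[0][:4]:
            u=(q[:2]+.5)/4-.5+[x0,y0]; a=at(c,(u[1],u[0]),z); b=at(c,(u[1],u[0]+q[2]/4),z); print('circ',u.round(1),a.round(4),'r',np.linalg.norm(a-b).round(4))
s=shot('scene'); A=s['color'][180:330,180:400]; cv2.imwrite('pics/s2.png',cv2.resize(A,None,fx=3.6,fy=3.6,interpolation=2))
cv2.imwrite('pics/w6c.png',cv2.resize(c['color'][40:320,220:400],None,fx=2.1,fy=2.1,interpolation=2))
a=cv2.imread('pics/s2.png');b=cv2.imread('pics/scene1.png')[180:330,180:400]
E
```

```text
pan_floor 0.65 ((313.6927185058594, 113.7339096069336), (52.34452819824219, 57.127017974853516), 16.799560546875) [ 0.4353 -0.1806  0.112 ]
weight_mid_center 0.72 ((279.4774475097656, 253.82220458984375), (70.98892974853516, 76.02706146240234), 3.6873655319213867) [ 0.3464 -0.1668  0.2587]
weight_mid_center 0.46 ((456.24310302734375, 47.02539825439453), (22.153656005859375, 45.77237319946289), 64.7546157836914) [ 0.4733 -0.2259  0.2587]
[ 0.3432 -0.1679  0.2587] [ 0.34142672 -0.16747766  0.24416582]
circ [311.1 113.7] [ 0.4348 -0.178   0.112 ] r 0.0261
circ [301.3 110.3] [ 0.4356 -0.1679  0.112 ] r 0.0342
circ [320.8 111.1] [ 0.4393 -0.1867  0.112 ] r 0.0306
circ [317.8 121.2] [ 0.4294 -0.1864  0.112 ] r 0.019
```

```bash
python3 - <<'E'
import cv2
b=cv2.imread('pics/scene1.png')[200:330,210:390]
cv2.imwrite('pics/s1c.png',cv2.resize(b,None,fx=4.3,fy=4.3,interpolation=2))
E
```

```text
(no output)
```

View pics/s1c.png

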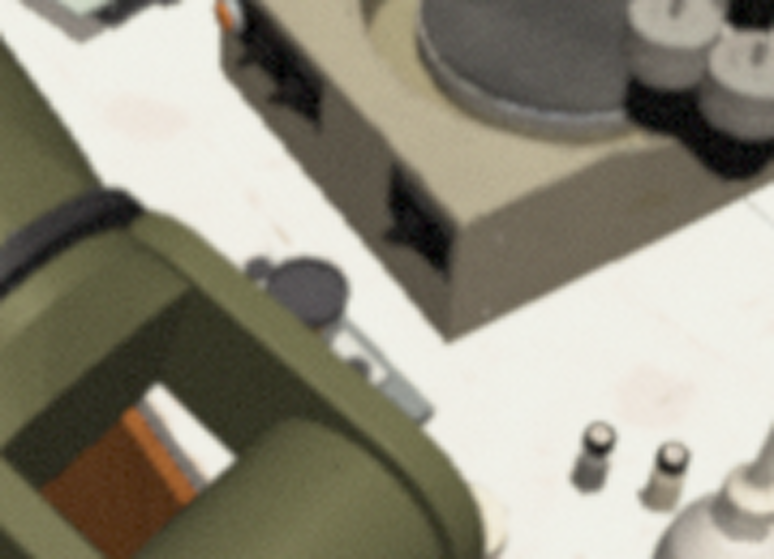

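```bash
cat > circ.py <<'E'
from h import *
from scipy.optimize import minimize
from scipy.ndimage import map_coordinates
def fitc(c,x0,r,z,sgn,sl=slice(None)):
    g=cv2.GaussianBlur(cv2.cvtColor(c['color'],cv2.COLOR_BGR2GRAY),(0,0),.8).astype(float)
    t=np.linspace(0,2*np.pi,180)[sl]
    def s(p,rr): q=proj(c,np.c_[p[0]+rr*np.cos(t),p[1]+rr*np.sin(t),t*0+z]); return map_coordinates(g,[q[:,1],q[:,0]],order=1)
    def cost(p): d=sgn*(s(p,p[2]+.001)-s(p,p[2]-.001)); return -np.clip(d,-20,60).mean()
    best=min((minimize(cost,[x0[0]+a,x0[1]+b,r],method='Nelder-Mead',options=dict(initial_simplex=[[x0[0]+a,x0[1]+b,r],[x0[0]+a+.002,x0[1]+b,r],[x0[0]+a,x0[1]+b+.002,r],[x0[0]+a,x0[1]+b,r+.001]])) for a in(-.003,0,.003) for b in(-.003,0,.003)),key=lambda m:m.fun)
    return best.x.round(4),round(best.fun,1)
E
python3 - <<'E'
from circ import *
T,o=tool(); c=dict(np.load('w6.npz')); c['color']=cv2.imread('pics/w6.png')
print('pan out',fitc(c,(.4353,-.1795),.0265,.112,1)); print('pan in',fitc(c,(.4353,-.1795),.0235,.112,1),fitc(c,(.4353,-.1795),.0235,.112,-1))
z=T[2,3]+.0145
for sg in(1,-1): print('wt',sg,fitc(c,(.343,-.168),.021,z,sg),fitc(c,(.343,-.168),.012,z,sg))
print(T[:3,3])
E
```

```text
pan out (array([ 0.4342, -0.1803,  0.0263]), np.float64(-54.5))
pan in (array([ 0.4342, -0.1803,  0.0263]), np.float64(-54.5)) (array([ 0.4344, -0.1805,  0.0218]), np.float64(-23.5))
wt 1 (array([ 0.3335, -0.1654,  0.0222]), np.float64(-5.9)) (array([ 0.3428, -0.1677,  0.0133]), np.float64(-11.8))
wt -1 (array([ 0.3431, -0.1676,  0.0206]), np.float64(-35.2)) (array([ 0.3437, -0.1624,  0.0161]), np.float64(-16.4))
[ 0.34134091 -0.16786174  0.24431151]
```

Call:
move_arm(
  increments=[
    [0,0.35,0.138,0,0,0,0],
    [0,0.35,0.138,0,0,0,0],
    [0,0.35,0.138,0,0,0,0],
    [0,0.35,0.138,0,0,0,0],
    [0,0.35,0.138,0,0,0,0],
    [0,0,0,0,0,0,-0.143],
    [0,0,0,0,0,0,-0.143],
    [0,0,0,0,0,0,-0.143],
    [0,0,0,0,0,0,-0.143],
    [0,0,0,0,0,0,-0.143],
    [0,0,0,0,0,0,-0.143],
    [0,0,0,0,0,0,-0.143],
    [0,0,0,0,0,0,-0.143],
    [0,0,0,0,0,0,-0.143],
    [0,0,0,0,0,0,-0.143],
    [0,0,0,0,0,0,-0.143],
    [0,0,0,0,0,0,0],
    [0,0,0,0,0,0,0],
  ],
)

```text
time_s: 21.85
ee_pos: [0.4343, -0.1819, 0.2443]
eef_rot: [-3.142, -0.0, 1.798]
force: [0.1, -0.5, -1.1]
grip_width: 0.0411
grip_force: 25.0
```

Call:
move_arm(
  increments=[
    [0,0,0,0.2,0,0,0],
    [0,0,0,0.4,0,0,0],
    [0,0,0,0.5,0,0,0],
    [0,0,0,0.5,0,0,0],
    [0,0,0,0.4,0,0,0],
    [0,0,0,0.2,0,0,0],
    [0,0,0,0,0,0,0],
    [0,0,0,0,0,0,0],
    [0,0,0,0,0,0,0],
    [0,0,0,0,0,0,0],
  ],
)

```text
time_s: 22.85
ee_pos: [0.4346, -0.1821, 0.1351]
eef_rot: [3.141, 0.001, 1.802]
force: [0.6, -0.2, -1.6]
grip_width: 0.041
grip_force: 25.0
```

```bash
python3 - <<'E'
from circ import *
T,o=tool(); print(o['ee_pos'],o['eef_rot'],o['force'])
c=shot('wrist'); cv2.imwrite('pics/w7.png',c['color']); z=T[2,3]+.0145
print('wt',fitc(c,T[:2,3],.021,z,-1),fitc(c,T[:2,3],.021,z,1))
d=T[:3,:3]@[1,0,0]; a=np.arctan2(d[1],d[0])
g=c['color']; 
print('exp px',proj(c,[[.434,-.18,.112]]).round(), proj(c,[T[:3,3]+[0,0,.0145]]).round())
cv2.imwrite('pics/w7c.png',cv2.resize(g[150:330,190:370],None,fx=3.3,fy=3.3,interpolation=2))
E
```

```text
[ 0.4345965  -0.18211295  0.135089  ] [3.14057057e+00 8.95575355e-04 1.80156196e+00] [ 0.63466096 -0.20934575 -1.59635508]
wt (array([ 0.4346, -0.1828,  0.0219]), np.float64(-29.5)) (array([ 0.4336, -0.1791,  0.0229]), np.float64(-22.8))
exp px [[280. 235.]] [[280. 261.]]
```

View pics/w7c.png

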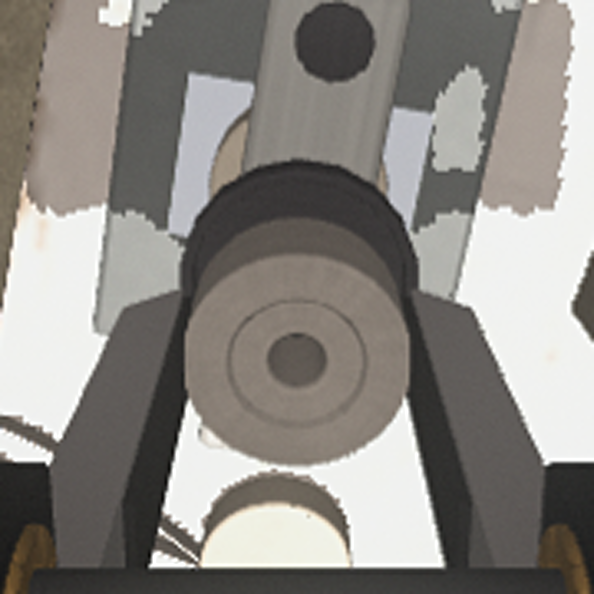

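```bash
python3 - <<'E'
from circ import *
T,o=tool(); c=shot('wrist'); X=T[:3,0];Y=T[:3,1]; P=T[:3,3]; z=P[2]+.0145
u=lambda x,y:((y+.5)/3.3-.5+150,(x+.5)/3.3-.5+190)
f=lambda p:(((p-P)@X*1e3).round(2),((p-P)@Y*1e3).round(2))
print('pan far',f(at(c,u(299,160),.112)-.0265*X),'pan l/r',f(at(c,u(181,262),.112)),f(at(c,u(418,262),.112)))
print('wt ring',f(at(c,u(297,359),z)),'lr',f(at(c,u(185,345),z)),f(at(c,u(409,345),z)),'fb',f(at(c,u(297,252),z)),f(at(c,u(297,465),z)))
print('pan w6',f(np.array([.434,-.18,P[2]])))
E
```

```text
pan far (np.float64(2.91), np.float64(0.24)) pan l/r (np.float64(6.74), np.float64(-25.2)) (np.float64(6.73), np.float64(25.94))
wt ring (np.float64(1.67), np.float64(-0.18)) lr (np.float64(4.43), np.float64(-20.32)) (np.float64(4.42), np.float64(19.96)) fb (np.float64(22.11), np.float64(-0.18)) (np.float64(-19.9), np.float64(-0.18))
pan w6 (np.float64(2.13), np.float64(-0.03))
```

Call:
move_arm(
  increments=[
    [0,0.02,0.006,0.06,0,0,0],
    [0,0,0,0.1,0,0,0],
    [0,0,0,0.06,0,0,0],
    [0,0,0,0.03,0,0,0],
    [0,0,0,0.02,0,0,0],
    [0,0,0,0.02,0,0,0],
    [0,0,0,0.02,0,0,0],
    [0,0,0,0,0,0,0],
    [0,0,0,0,0,0,0],
  ],
)

```text
time_s: 23.85
ee_pos: [0.4344, -0.1809, 0.1189]
eef_rot: [3.142, 0.0, 1.802]
force: [-0.2, -0.5, -2.9]
grip_width: 0.0411
grip_force: 25.0
```

Call:
move_arm(
  increments=[
    [0,0,0,0.01,0,0,0],
    [0,0,0,0.01,0,0,0],
    [0,0,0,0.01,0,0,0],
    [0,0,0,0.01,0,0,0],
    [0,0,0,0,0,0,0],
  ],
)

```text
time_s: 24.35
ee_pos: [0.4343, -0.1809, 0.1168]
eef_rot: [-3.142, -0.0, 1.802]
force: [-0.2, 0.9, -2.2]
grip_width: 0.0414
grip_force: 25.0
```

Call:
move_arm(
  increments=[
    [0,0,0,0.01,0,0,0],
    [0,0,0,0.01,0,0,0],
    [0,0,0,0.01,0,0,0],
    [0,0,0,0.01,0,0,0],
    [0,0,0,0,0,0,0],
  ],
)

```text
time_s: 24.85
ee_pos: [0.4344, -0.1809, 0.1149]
eef_rot: [3.142, 0.0, 1.802]
force: [-0.4, 0.0, -1.2]
grip_width: 0.0412
grip_force: 25.0
```

Call:
move_arm(
  increments=[
    [0,0,0,0.01,0,0,0],
    [0,0,0,0.01,0,0,0],
    [0,0,0,0.01,0,0,0],
    [0,0,0,0,0,0,0],
  ],
)

```text
time_s: 25.25
ee_pos: [0.4344, -0.1809, 0.1133]
eef_rot: [3.142, 0.0, 1.802]
force: [0.1, -0.1, -1.2]
grip_width: 0.0412
grip_force: 25.0
```

Call:
move_arm(
  increments=[
    [0,0,0,0.01,0,0,0],
    [0,0,0,0.01,0,0,0],
    [0,0,0,0.01,0,0,0],
    [0,0,0,0.01,0,0,0],
    [0,0,0,0,0,0,0],
  ],
)

```text
time_s: 25.75
ee_pos: [0.4343, -0.1809, 0.1113]
eef_rot: [-3.142, -0.0, 1.802]
force: [0.8, 0.5, -1.8]
grip_width: 0.0408
grip_force: 25.0
```

Call:
move_arm(
  increments=[
    [0,0,0,0.008,0,0,0],
    [0,0,0,0.008,0,0,0],
    [0,0,0,0,0,0,0],
  ],
)

```text
time_s: 26.05
ee_pos: [0.4343, -0.1809, 0.1105]
eef_rot: [-3.142, -0.0, 1.802]
force: [-0.2, 0.4, -1.8]
grip_width: 0.0412
grip_force: 25.0
```

Call:
move_arm(
  increments=[
    [0,0,0,0.008,0,0,0],
    [0,0,0,0.008,0,0,0],
    [0,0,0,0,0,0,0],
  ],
)

```text
time_s: 26.35
ee_pos: [0.4343, -0.1809, 0.1097]
eef_rot: [-3.142, -0.0, 1.802]
force: [-0.3, -0.1, -1.3]
grip_width: 0.041
grip_force: 25.0
```

Call:
move_arm(
  increments=[
    [0,0,0,0.005,0,0,0],
    [0,0,0,0.005,0,0,0],
    [0,0,0,0,0,0,0],
  ],
)

```text
time_s: 26.65
ee_pos: [0.4344, -0.1809, 0.1094]
eef_rot: [3.142, 0.0, 1.802]
force: [-0.7, -0.4, 2.3]
grip_width: 0.0411
grip_force: 25.0
```

Bottomed exactly where predicted. Releasing.

Call:
move_arm(
  increments=[
    [0.5,0,0,-0.002,0,0,0],
    [0.5,0,0,0,0,0,0],
    [0.6,0,0,0,0,0,0],
    [0.65,0,0,0,0,0,0],
    [0.65,0,0,0,0,0,0],
    [0.65,0,0,0,0,0,0],
  ],
)

```text
time_s: 27.25
ee_pos: [0.4343, -0.1809, 0.1093]
eef_rot: [3.142, 0.0, 1.802]
force: [-0.6, 0.5, -0.2]
grip_width: 0.0612
grip_force: 0.0
```

Call:
move_arm(
  increments=[
    [0.65,0,0,-0.1,0,0,0],
    [0.65,0,0,-0.3,0,0,0],
    [0.65,0,0,-0.5,0,0,0],
    [0.65,0,0,-0.5,0,0,0],
    [0.65,0,0,-0.5,0,0,0],
    [0.65,0,0,-0.1,0,0,0],
    [0.65,0,0,0,0,0,0],
    [0.65,0,0,0,0,0,0],
  ],
)

```text
time_s: 28.05
ee_pos: [0.434, -0.1807, 0.2082]
eef_rot: [-3.14, -0.001, 1.802]
force: [-0.3, 0.5, -0.4]
grip_width: 0.0613
grip_force: 0.0
```

```bash
python3 - <<'E'
from circ import *
T,o=tool(); print(o['ee_pos'],o['force'],o['grip_width'])
c=shot('wrist'); print('wt',fitc(c,(.434,-.18),.021,.124,-1),fitc(c,(.434,-.18),.021,.124,1),'pan',fitc(c,(.434,-.18),.0265,.106,1))
p=proj(c,[[.434,-.18,.12]])[0].astype(int); print(p)
y0=max(p[1]-75,0); x0=p[0]-100; cv2.imwrite('pics/w8c.png',cv2.resize(c['color'][y0:y0+150,x0:x0+200],None,fx=4,fy=4,interpolation=2))
E
```

```text
[ 0.43396343 -0.18071493  0.20824445] [-0.26745128  0.47077469 -0.39822482] 0.061293849790399604
wt (array([ 0.4337, -0.1789,  0.0202]), np.float64(-19.4)) (array([ 0.4331, -0.1753,  0.0251]), np.float64(-49.8)) pan (array([ 0.4344, -0.1803,  0.0268]), np.float64(-48.7))
[280 211]
```

View pics/w8c.png

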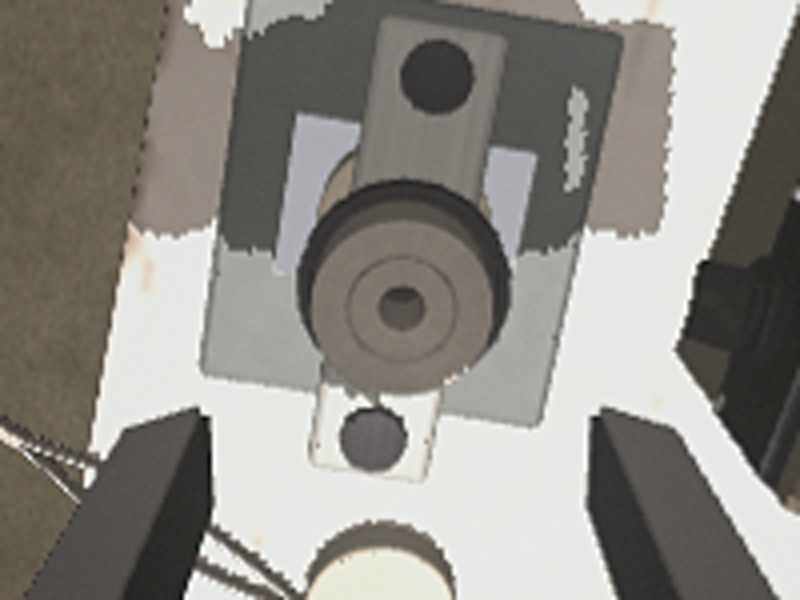

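The weight stands upright in the pan, with its ring at crop (402,307), centred left to right inside the rim. The pan is down and the arm is clear. Handing in.

```bash
python3 -c "
from station import ctrl
print(ctrl.hand_in())"
```

```text
the job is handed in; nothing more can be done
None
```

I slid the middle weight about 60 mm out of the pack at 4–8 N, set it centred in the press pan, released it with the pan felt to reach the bottom, and handed the job in at about 28 s; no verdict was returned.

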